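# Load two sampling pucks into the spring magazine

### The arm

A 6-joint arm with a two-finger parallel gripper is mounted at the origin on a cart in front of the work surface, level with it; the furniture and walls round the work are solid. World frame = base frame: x ahead of the robot, y to its left, z up, the work surface at z = 0. Lengths are in m, angles in rad, forces in N, time in s.
With the tool pointing down it reaches from about 0.425 to 0.95 m from the base axis. Payload 3.5 kg.
Tool frame: the origin (TCP) lies at the very end of the fingers, on their centre line; the grasp point (between the pads) lies manip.tcp_to_grasp behind it (manip.tcp_to_grasp is the distance from the TCP to the grasp point, in m); y points along the fingers, z is the direction in which the jaws open and shut, and the axes are right-handed (so a half turn about y gives the same grasp; the last joint's range is limited). The gripper opens to 85 mm and grips with 20 to 120 N. Pads are 22 mm wide; open, the fingers measure 114 mm over their backs; the gripper's body (76 mm by 85 mm) begins 54 mm behind the grasp point. The pads swing forward as they close: fully open they stand 13 mm farther back than shut.
Start: joints at [-1.359, 0.286, 1.577, -0, 1.279, -0.15], TCP at [0.239, -0.631, 0.231] pointing down, gripper open.
Joint ranges: [-2.77, 2.77], [-0.9, 2.22], [0.21, 2.48], [-1.53, 4.67], [0.24, 2.81], [-2.84, 2.84]. Speed limits (rad/s): [2.79, 2.79, 3.14, 3.14, 3.14, 3.14].

### API

Orientations are given as a unit quaternion [w, x, y, z].
In Python, from rig import manip gives the robot as it stands.
- The arm moves only by the tool servo_tool, never from a script. Its argument "series" is one flat list of numbers, 7 for each row, row after row: the turn, a rotation vector about the tool's x, y, z in rad, then the shift along the tool's x, y, z in m, then the opening, from -1 (shut) to 1 (fully open). A call has 1 to 20 rows; each row shifts and turns the commanded pose from where the row before left it, along the tool's axes as they then stand; what a row does not reach is not made up. A row lasts 1/12 s, in which the tool goes at most 41.7 mm and 7.16 degrees, less where a joint would pass 70% of its speed; a pose out of reach is approached as far as the arm can. A call with a gripper value outside its range is refused whole. The fingers move at their own pace and stop on an object; "force" is the grip in N (left out, the last holds). Time passes only in rows, so rows that do not move let the fingers close. It gives the time, the measured TCP pose, the force and the opening at its end, in the units of the state.
- manip.get_state(): the state, without advancing time (a new reading comes with each control period).
- manip.grab_frame(name): name is "scene" or "top"; returns a dict with "pixels" (400x640x3 uint8, red, green, blue), "camera_matrix" (3x3 intrinsics, pixels), "R" (3x3) and "t" (3): a world point X has camera coordinates R X + t. Camera axes: x right, y down, z forward; pixel columns grow to the right and rows downward; lengths in m; the calibration is good to about 2 mm. A picture is of the moment at which its call begins. There is no depth.
- manip.close_job(): hands the job in, once; it reports no verdict.
The state is a dict: "time": time; "joint_positions": joint angles; "joint_velocities": joint speeds; "joint_efforts": joint torques, N m; "position": TCP position; "ee_rot": TCP orientation; "ft_force": force on the tool from outside, world axes, zero at the start; "moment": the same for the moment, N m; "opening": finger opening in m.
Only numpy, scipy, OpenCV 4.12 (cv2) and the standard library are available. Lean on these libraries where they do the work, as an engineer would, in place of code of your own. Each camera call takes 0.05 s, during which the arm holds its last target.

### The job

Load both loose sampling pucks into the spring-loaded puck magazine, one at a time, crystal side up: lay a puck between the four guide rods on top of the sprung lips, press it down until it has snapped under both lips, then do the same with the other so that the two are stacked inside and held down by the lips. Let go, and leave the tape roll, the die body and the sample pot where they stand.

Things in the scene. Friction and masses are not known exactly. Their poses are not given: they have to be found in the camera images.
- magazine: Puck magazine, an aluminium fixture fixed to the worktop, 108 x 66 mm, 71 mm high. Origin: centre of its underside, at worktop height on the upright axis; z up. Base plate 12 mm thick. Lip housings (38 mm wide, x = +-29 to +-47 mm, top 64 mm up) stand on the +x and -x sides. The +y and -y sides are open above the base, for fingers that hold a puck by its rim along the y line.
- guide_rods (a point): Point on the magazine's axis 71 mm above its underside, level with the tips of the four upright steel guide rods (8 mm diameter, at magazine x, y = +-20.2 mm). Rods are straight up to 62 mm, then taper to blunt tips at 71 mm. A 46 mm puck has 1.5 mm play all round between them; the gap between the rods on the +-y sides is 32 mm.
- lip_rest (a point): Point on the magazine's axis 55 mm above its underside: about where the underside of a centred puck comes to rest when laid on the two lips. From there it must be pressed down about 14 to 16 mm, roughly 10 to 20 N in all; 35 mm is free between the prongs of the two lips for what presses.
- magazine_mouth (a point): Point on the magazine's axis level with the undersides of the lips, 50 mm above the magazine's underside. A puck is in when its top face is at or below this height and the lips have snapped out over it.
- lip_front (a joint): Sprung grey lip on the -x side: 0 = out over the mouth (holding), up to 0.007 m = pushed back into its housing; spring 0.4 N plus 400 N/m. Two 5 mm wide prongs at magazine y = +-11 mm reach in to 17.5 mm from the axis, undersides 50 mm up, tops bevelled at 45 degrees from 52 up to 59 mm, so that a puck pressed down drives the lip back.
- lip_back (a joint): The same sprung lip on the +x side, mirrored: 0 = out (holding), up to 0.007 m = pushed back.
- follower (a joint): Black round spring platform (39 mm diameter) in the magazine: travel downwards in m. 0 = empty, its top 48 mm above the magazine's underside; about 0.007 with one puck held under the lips, about 0.016 with two; stop at 0.024. Spring 4 N at 0 plus 250 N/m: it lifts the pucks against the undersides of the lips.
- puck_a: Sampling puck: flat pale grey metal disc, 46 mm diameter, 9 mm thick, with a small round amber crystal in the middle of its top; about 0.16 kg. Origin: centre of its underside, z up. Lies crystal up on the worktop.
- puck_b: The second sampling puck, the same as puck_a.
- tape: Bystander: roll of beige tape, 68 mm diameter, 19 mm high. Origin: centre of its underside.
- die: Bystander: steel pellet-die body, cylinder 38 mm diameter, 36 mm high. Origin: centre of its underside.
- pot: Bystander: white screw-top sample pot, 37 mm diameter, 34 mm high. Origin: centre of its underside.
Things that resemble listed ones, but are neither listed nor needed, are in the scene too. Leave any brown or turquoise look-alike of the puck_b alone.

How it is judged:
By the outcome, as a careful person would: the job done as asked, in the order asked, and still so for the second after the job is handed in, with the robot touching nothing.
It also fails if it takes over 58 s, if anything falls off the work surface, if the arm or the gripper's body presses on something with over 40 N, if the wrist force passes 120 N, or if a joint passes its speed limit or range.

## Working session

There is one attempt and no reset: what is moved stays moved. The work goes in short steps, Python scripts to look and compute and a tool call to move; the robot and the scene stay as the last step left them, time stands still between calls to the robot, and variables do not carry over. Pictures are saved under pics/ and viewed, and the job is handed in when it is done.

Besides the shell and the picture viewer there is one more tool, called by a JSON object that holds its "op" and its "data", one argument or row to a line. servo_tool: Moves the arm, as the interface text tells. Its arguments: {"type":"object","properties":{"series":{"type":"array","items":{"type":"number"}},"force":{"type":"number"}},"required":["series"]}

```bash
ls; mkdir -p pics
python3 - <<'E'
from rig import manip
import cv2, numpy as np
print(manip.get_state(), manip.tcp_to_grasp)
for n in ["scene","top"]:
    f=manip.grab_frame(n); cv2.imwrite(f"pics/{n}0.png",f["pixels"][:,:,::-1]); print(n,f["camera_matrix"],f["R"],f["t"])
    np.savez(f"pics/{n}0.npz",**f)
E
```

```text
pics
{'time': 0.0, 'joint_positions': array([-1.35900799e+00,  2.87190806e-01,  1.57816593e+00,  1.89223215e-05,
        1.27858676e+00, -1.50014172e-01]), 'joint_velocities': array([ 2.47530786e-03, -1.68638616e-03,  2.04075252e-03, -1.80357285e-03,
       -7.01521581e-04, -3.40663099e-05]), 'joint_efforts': array([-1.57266353e-03, -4.05986774e+01, -2.92627949e+01, -1.86964189e-04,
        5.85495494e-03,  1.39592807e-06]), 'position': array([ 0.23880856, -0.63065083,  0.2299364 ]), 'ee_rot': array([ 0.1271987 , -0.12723724,  0.69639899, -0.69473709]), 'ft_force': array([ 0.83495471, -0.28508332,  0.70958774]), 'moment': array([ 0.03296122,  0.02085322, -0.04044141]), 'opening': 0.08503790577284251} 0.0187
scene [[402.75354057   0.         319.4774213 ]
 [  0.         402.75354057 190.77516808]
 [  0.           0.           1.        ]] [[-0.88356438 -0.46790865  0.01937718]
 [-0.21850327  0.37530218 -0.90077999]
 [ 0.41421046 -0.8001311  -0.43384321]] [0.48207168 0.20740319 0.93431614]
top [[367.40882607   0.         320.81982375]
 [  0.         367.40882607 194.27353522]
 [  0.           0.           1.        ]] [[ 0.02819267 -0.998785    0.0404191 ]
 [-0.98847597 -0.03387235 -0.14753959]
 [ 0.14872942 -0.03579377 -0.98822992]] [-0.034919    0.52334371  0.95159723]
```

View pics/scene0.png

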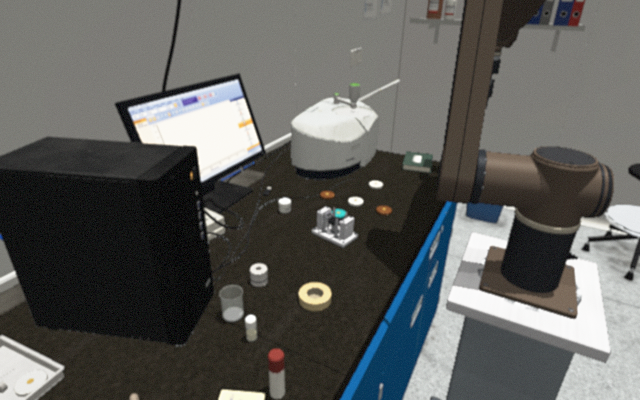

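View pics/top0.png

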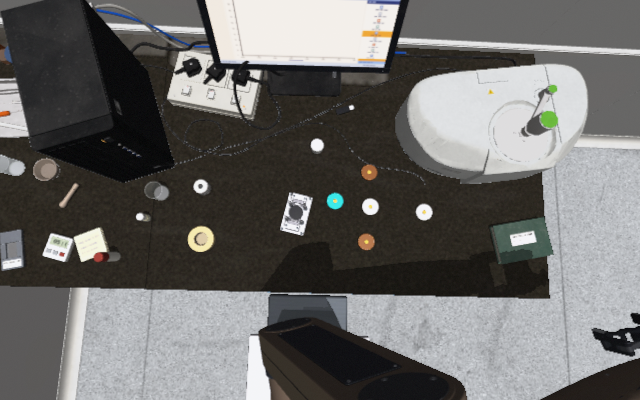

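The two pale pucks show in top at about (370,206) and (424,212). The look-alikes are brown at (369,172) and (366,242), and turquoise at (335,201). The magazine is at (297,213). I'll confirm these in an enlarged crop and measure.

```bash
cat > h.py <<'E'
import numpy as np, cv2
def ray(f,u,v,z):
    K,R,t=f["camera_matrix"],f["R"],f["t"]
    d=R.T@np.linalg.solve(K,[u,v,1.]); c=-R.T@t
    return c+d*(z-c[2])/d[2]
def proj(f,X):
    p=f["camera_matrix"]@(f["R"]@np.asarray(X,float)+f["t"]); return p[:2]/p[2]
E
python3 - <<'E'
from h import *
T=np.load("pics/top0.npz");S=np.load("pics/scene0.npz")
a=cv2.resize(T["pixels"][150:260,270:440],None,fx=4.7,fy=4.7,interpolation=cv2.INTER_CUBIC)
cv2.imwrite("pics/tc0.png",a[:,:,::-1])
b=cv2.resize(S["pixels"][170:255,280:410],None,fx=6,fy=6,interpolation=cv2.INTER_CUBIC)
cv2.imwrite("pics/sc0.png",b[:,:,::-1])
for n,f in(("top",T),("scene",S)):
    h=cv2.cvtColor(f["pixels"],cv2.COLOR_RGB2HSV)
    m=((h[...,2]>130)&(h[...,1]<90)).astype(np.uint8)
    c,_=cv2.findContours(m,cv2.RETR_EXTERNAL,cv2.CHAIN_APPROX_NONE)
    for k in c:
        if 60<cv2.contourArea(k)<900:
            (u,v),ax,an=cv2.minAreaRect(k) if len(k)<5 else cv2.fitEllipse(k)
            print(n,round(u,1),round(v,1),np.round(ax,1),round(an),ray(f,u,v,.009).round(4))
E
```

```text
top 338.8 308.2 [14.3 33. ] 163 [ 0.2236 -0.0763  0.009 ]
top 57.5 247.0 [26.3 28.8] 54 [0.3637 0.6736 0.009 ]
top 522.7 238.1 [13.2 30.2] 80 [ 0.4244 -0.5876  0.009 ]
top 11.2 249.8 [22.1 44.5] 179 [0.3533 0.7913 0.009 ]
top 89.9 243.8 [28.4 33.9] 53 [0.3745 0.5908 0.009 ]
top 200.4 238.6 [24.9 26. ] 52 [0.3969 0.3017 0.009 ]
top 423.8 211.7 [15.6 16.1] 115 [ 0.4895 -0.3088  0.009 ]
top 370.0 206.3 [15.9 16.2] 126 [ 0.4997 -0.1576  0.009 ]
top 295.9 213.5 [26.7 46.5] 15 [0.473  0.0475 0.009 ]
top 161.6 192.8 [10.9 12.9] 23 [0.5179 0.416  0.009 ]
top 66.8 196.8 [ 4.1 34.7] 35 [0.4985 0.6668 0.009 ]
top 200.3 185.9 [13.3 13.9] 59 [0.5407 0.3131 0.009 ]
top 44.3 169.2 [20.2 22.7] 69 [0.572  0.7361 0.009 ]
top 10.3 165.9 [16.9 28.4] 111 [0.5779 0.8271 0.009 ]
top 316.9 144.8 [12.3 12.4] 134 [ 0.6704 -0.0045  0.009 ]
top 246.7 95.5 [20.5 34. ] 4 [0.8083 0.2015 0.009 ]
top 255.3 73.7 [ 9.1 12.1] 112 [0.8759 0.1806 0.009 ]
top 180.8 29.2 [ 6.8 62.4] 93 [1.0041 0.405  0.009 ]
top 128.5 26.7 [ 6.7 54.1] 94 [1.0037 0.5557 0.009 ]
scene 236.2 394.7 [ 9.6 61.1] 92 [0.3965 0.5658 0.009 ]
scene 2
[... 168 characters left out ...]
 314.6 293.0 [22.2 32.6] 91 [0.4041 0.29   0.009 ]
scene 7.2 277.3 [ 8.4 21.3] 59 [1.0245 0.5766 0.009 ]
scene 258.2 268.7 [11.4 17.3] 85 [0.5598 0.2788 0.009 ]
scene 335.8 234.4 [15.2 38.2] 101 [0.468  0.0534 0.009 ]
scene 215.0 215.0 [ 5.6 22.1] 120 [0.8178 0.1316 0.009 ]
scene 324.7 210.4 [ 6.5 14.1] 82 [ 0.5555 -0.0517  0.009 ]
scene 355.4 200.8 [ 8.2 15.2] 95 [ 0.5009 -0.156   0.009 ]
scene 284.2 201.8 [ 9.8 12. ] 90 [ 0.69   -0.0388  0.009 ]
scene 375.5 183.6 [ 7.1 13.4] 97 [ 0.4923 -0.3102  0.009 ]
scene 510.4 163.2 [ 8.2 61.6] 97 [ 0.1005 -0.7606  0.009 ]
scene 276.9 140.7 [ 5.9 37.4] 63 [ 1.0314 -0.517   0.009 ]
scene 371.3 9.4 [ 9.8 17.9] 19 [ 9.00910e+00 -2.21357e+01  9.00000e-03]
```

View pics/tc0.png

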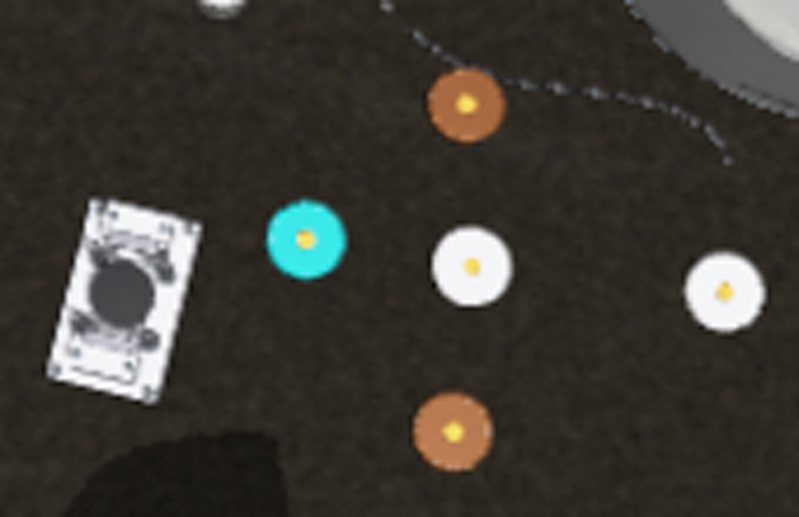

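View pics/sc0.png

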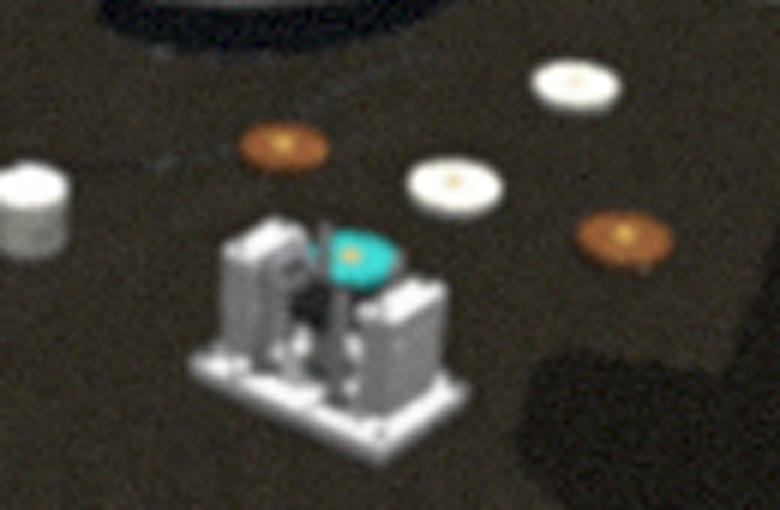

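Run:
```python
from h import *
from scipy.spatial.transform import Rotation as Ro
T=np.load("pics/top0.npz");S=np.load("pics/scene0.npz")
for f in (T,S): print("cam",(-f["R"].T@f["t"]).round(3))
print("tool axes\n",Ro.from_quat([0.1271987,-0.12723724,0.69639899,-0.69473709],scalar_first=True).as_matrix().round(3))
h=cv2.cvtColor(T["pixels"],cv2.COLOR_RGB2HSV); g=h[...,2]
a=cv2.resize(T["pixels"][188:240,276:318],None,fx=14,fy=11.5,interpolation=cv2.INTER_NEAREST)
a=cv2.resize(T["pixels"][188:240,270:325],None,fx=11.5,fy=11.5,interpolation=cv2.INTER_CUBIC)
cv2.imwrite("pics/mt.png",a[:,:,::-1])
b=cv2.resize(S["pixels"][200:250,305:365],None,fx=12,fy=12,interpolation=cv2.INTER_CUBIC)
cv2.imwrite("pics/ms.png",b[:,:,::-1])
for px in[(335,201),(369,172),(366,242)]: print(ray(T,*px,.009).round(3))
```

```text
cam [0.377 0.017 1.019]
cam [0.084 0.895 0.583]
tool axes
 [[-0.935 -0.     0.354]
 [-0.354  0.002 -0.935]
 [-0.    -1.    -0.002]]
[ 0.511 -0.06   0.009]
[ 0.597 -0.154  0.009]
[ 0.401 -0.147  0.009]
```

View pics/mt.png

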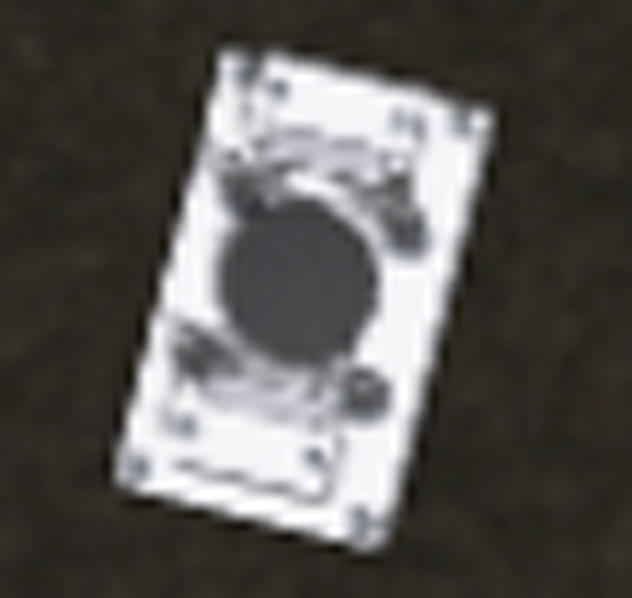

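View pics/ms.png

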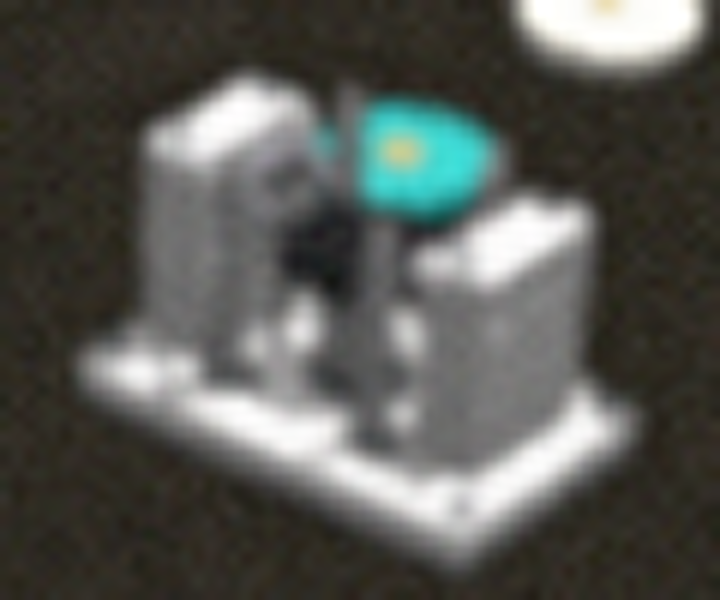

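Run:
```python
from h import *
T=np.load("pics/top0.npz");S=np.load("pics/scene0.npz")
def c2p(c,f,o): return [(c[0]+.5)/f-.5+o[0],(c[1]+.5)/f-.5+o[1]]
P=[ray(T,*c2p(c,11.5,(270,188)),.012) for c in [(222,52),(495,108),(380,548),(118,487)]]
P=np.array(P)[:,:2]; print("corners",P.round(4).tolist(),"mean",P.mean(0))
print("sizes",[np.linalg.norm(P[i]-P[(i+1)%4]).round(4) for i in range(4)])
e=lambda a,b:np.degrees(np.arctan2(*(P[a]-P[b])[::-1]))
print("yaw long",e(0,3),e(1,2),"short+90",e(0,1)-90,e(3,2)-90)
h=cv2.cvtColor(T["pixels"],cv2.COLOR_RGB2HSV)
g=T["pixels"][188:240,270:325].astype(np.uint8)
gg=cv2.resize(cv2.cvtColor(g,cv2.COLOR_RGB2GRAY),None,fx=11.5,fy=11.5,interpolation=cv2.INTER_CUBIC)
# whole plate mask
for th in(110,140):
    m=(gg>th).astype(np.uint8); c,_=cv2.findContours(m,cv2.RETR_EXTERNAL,cv2.CHAIN_APPROX_NONE)
    k=max(c,key=cv2.contourArea); r=cv2.minAreaRect(k); B=np.array([ray(T,*c2p(p,11.5,(270,188)),.012)[:2] for p in cv2.boxPoints(r)])
    print("rect",r[2],B.mean(0).round(4),[np.linalg.norm(B[i]-B[(i+1)%4]).round(4) for i in range(4)],[np.degrees(np.arctan2(*(B[i]-B[(i+1)%4])[::-1])).round(1) for i in range(4)])
    d=(gg<th-20).astype(np.uint8); d=cv2.morphologyEx(d,cv2.MORPH_OPEN,cv2.getStructuringElement(2,(91,91)))
    c,_=cv2.findContours(d[100:450,150:420],cv2.RETR_EXTERNAL,cv2.CHAIN_APPROX_NONE)
    for k in c:
        if cv2.contourArea(k)>8000:
            (u,v),ax,an=cv2.fitEllipse(k); print("foll",u+150,v+100,ax,ray(T,*c2p((u+150,v+100),11.5,(270,188)),.048).round(4))
# scene: near base corners z=.012 : left(85,365), front(455,535?), right(635,420)
for c in [(80,358),(458,535),(638,418)]: print("scene",ray(S,*c2p(c,12,(305,200)),.012).round(4))
```

```text
corners [[0.5315, 0.0691], [0.5201, 0.003], [0.414, 0.0269], [0.4265, 0.0893]] mean [0.47302498 0.04708482]
sizes [np.float64(0.067), np.float64(0.1087), np.float64(0.0637), np.float64(0.1069)]
yaw long -10.92579131829886 -12.692502017805907 short+90 -9.765805216012211 -11.331934039741256
rect 14.32271957397461 [0.4737 0.0472] [np.float64(0.1109), np.float64(0.0688), np.float64(0.1109), np.float64(0.0677)] [np.float64(168.2), np.float64(77.5), np.float64(-12.4), np.float64(-102.5)]
foll 297.7681884765625 281.52101135253906 (144.6029815673828, 154.92489624023438) [0.4731 0.0476 0.048 ]
rect 14.335436820983887 [0.4735 0.0474] [np.float64(0.1098), np.float64(0.0677), np.float64(0.1099), np.float64(0.0666)] [np.float64(168.2), np.float64(77.5), np.float64(-12.4), np.float64(-102.6)]
foll 297.1844940185547 282.12896728515625 (152.78683471679688, 167.22947692871094) [0.473  0.0478 0.048 ]
scene [0.5354 0.0679 0.012 ]
scene [0.4299 0.0914 0.012 ]
scene [0.4149 0.0287 0.012 ]
```

Two views agree. The magazine is at about (0.474, 0.0475) with yaw about -12°, and the sizes match 108x66. The near pale puck (top 370,206) is at (0.500,-0.157). The far pale puck (424,212) is at (0.490,-0.309). Both are white with an amber crystal, and the brown and turquoise ones are excluded. Next I turn the tool and fly above the near puck.

{"op": "servo_tool", "data": {
  "series": [0,0.114,0,0,0,0,0.53,0,0.114,0,0,0,0,0.53,0,0.114,0,0,0,0,0.53,0,0.114,0,0,0,0,0.53,0,0.115,0,0,0,0,0.53,0,0,0,-0.011,0.008,-0.037,0.53,0,0,0,-0.011,0.008,-0.037,0.53,0,0,0,-0.011,0.008,-0.037,0.53,0,0,0,-0.011,0.008,-0.037,0.53,0,0,0,-0.011,0.008,-0.037,0.53,0,0,0,-0.011,0.008,-0.037,0.53,0,0,0,-0.011,0.008,-0.037,0.53,0,0,0,-0.011,0.008,-0.037,0.53,0,0,0,-0.011,0.008,-0.037,0.53,0,0,0,-0.011,0.008,-0.037,0.53,0,0,0,-0.011,0.008,-0.037,0.53,0,0,0,-0.011,0.008,-0.037,0.53,0,0,0,-0.011,0.008,-0.037,0.53,0,0,0,-0.012,0.008,-0.036,0.53],
  "force": 60
}}

```text
time: 1.68
position: [0.4981, -0.1556, 0.1187]
ee_rot: [-0.074, 0.074, 0.703, -0.703]
ft_force: [0.4, -0.8, 0.4]
opening: 0.0651
```

{"op": "servo_tool", "data": {
  "series": [0,0,0,0,0,0,0.53,0,0,0,0,0,0,0.53]
}}

```text
time: 1.85
position: [0.4978, -0.1556, 0.1182]
ee_rot: [-0.073, 0.072, 0.704, -0.703]
ft_force: [-0.5, -0.3, -0.4]
opening: 0.0653
```

```bash
cat >> h.py <<'E'
def snap(tag):
    from rig import manip
    o=[]
    for n in("scene","top"):
        f=manip.grab_frame(n); np.savez(f"pics/{n}{tag}.npz",**f); o.append(f)
    return o
def crop(f,u0,v0,u1,v1,k,name):
    a=cv2.resize(f["pixels"][v0:v1,u0:u1],None,fx=k,fy=k,interpolation=cv2.INTER_CUBIC)
    cv2.imwrite(name,a[:,:,::-1])
def delta(target):
    from rig import manip
    from scipy.spatial.transform import Rotation as Ro
    s=manip.get_state(); R=Ro.from_quat(s["ee_rot"],scalar_first=True).as_matrix()
    print("pos",s["position"].round(4),"open",round(s["opening"],4),"t",round(s["time"],2),"F",s["ft_force"].round(1),"yaw z",np.degrees(np.arctan2(R[1,2],R[0,2])).round(1),"tilt y",R[:,1].round(3))
    print("tool delta",(R.T@(np.array(target)-s["position"])).round(4))
E
python3 - <<'E'
from h import *
S,T=snap("1")
crop(S,300,120,420,220,6,"pics/s1.png")
delta([0.4999,-0.1573,0.03])
E
```

```text
pos [ 0.4977 -0.158   0.1192] open 0.0653 t 1.95 F [ 0.8 -0.2  0.4] yaw z -102.0 tilt y [-0. -0. -1.]
tool delta [-0.002   0.0892 -0.0012]
```

View pics/s1.png

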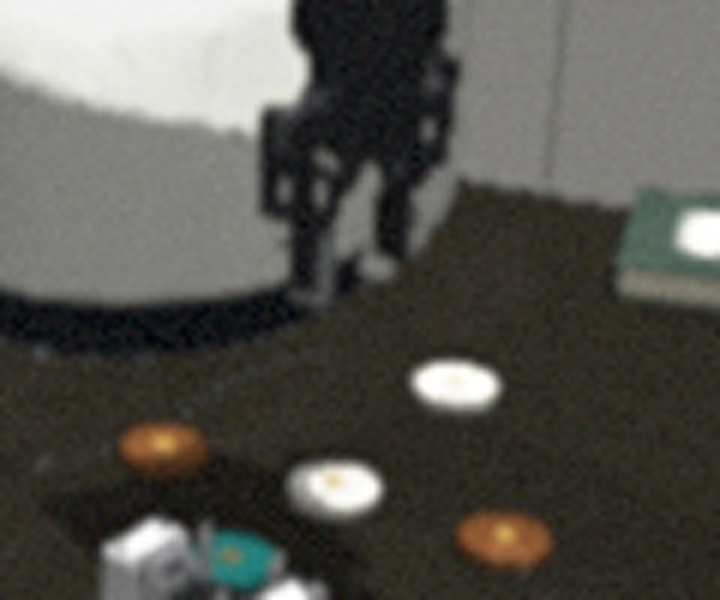

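{"op": "servo_tool", "data": {
  "series": [0,0,0,-0.002,0.03,-0.001,0.53,0,0,0,0,0.03,0,0.53,0,0,0,0,0.029,0,0.53,0,0,0,0,0.012,0,0.53,0,0,0,0,0.009,0,0.53,0,0,0,0,0.004,0,0.53,0,0,0,0,0.003,0,0.53,0,0,0,0,0,0,0.53,0,0,0,0,0,0,0.53]
}}

```text
time: 2.7
position: [0.5011, -0.1578, 0.0036]
ee_rot: [0.073, -0.075, -0.703, 0.704]
ft_force: [0.3, -1.0, -0.2]
opening: 0.0653
```

Run:
```python
from h import *
S,T=snap("2")
crop(S,310,150,410,225,7,"pics/s2.png")
delta([0.4999,-0.1573,0.00])
```

```text
pos [ 0.5011 -0.1576  0.0036] open 0.0656 t 2.8 F [0.7 0.3 0.2] yaw z -102.0 tilt y [ 0.002 -0.001 -1.   ]
tool delta [ 0.0012  0.0036 -0.0001]
```

View pics/s2.png

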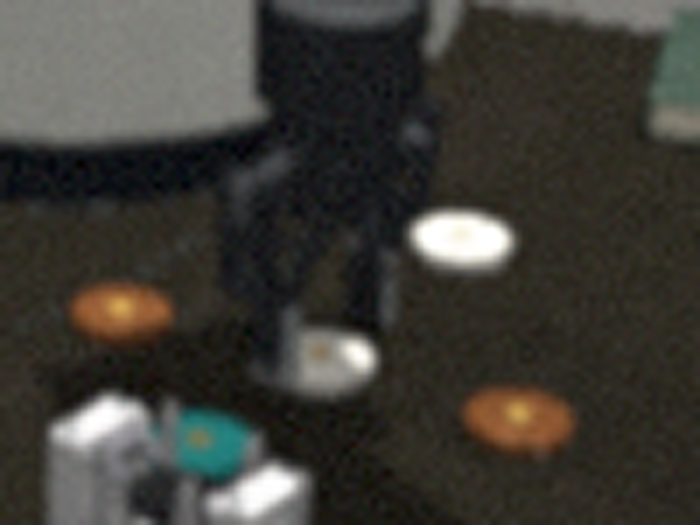

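The fingers straddle the near pale puck (crop 320,365). Lower a little and close.

{"op": "servo_tool", "data": {
  "series": [0,0,0,0,0.002,0,0.53,0,0,0,0,0,0,0.2,0,0,0,0,0,0,0.0,0,0,0,0,0,0,-0.2,0,0,0,0,0,0,-0.5,0,0,0,0,0,0,-0.5],
  "force": 40
}}

```text
time: 3.3
position: [0.5002, -0.1571, 0.0009]
ee_rot: [-0.074, 0.074, 0.703, -0.703]
ft_force: [-2.0, 1.1, 5.9]
opening: 0.0438
```

Run:
```python
from h import *
S,T=snap("3")
crop(S,310,150,410,225,7,"pics/s3.png")
delta([0.4999,-0.1573,0.00])
```

```text
pos [ 0.5002 -0.1571  0.0009] open 0.0435 t 3.4 F [-2.7  1.3  6.4] yaw z -102.0 tilt y [-0.  0. -1.]
tool delta [0.0003 0.0009 0.0003]
```

View pics/s3.png

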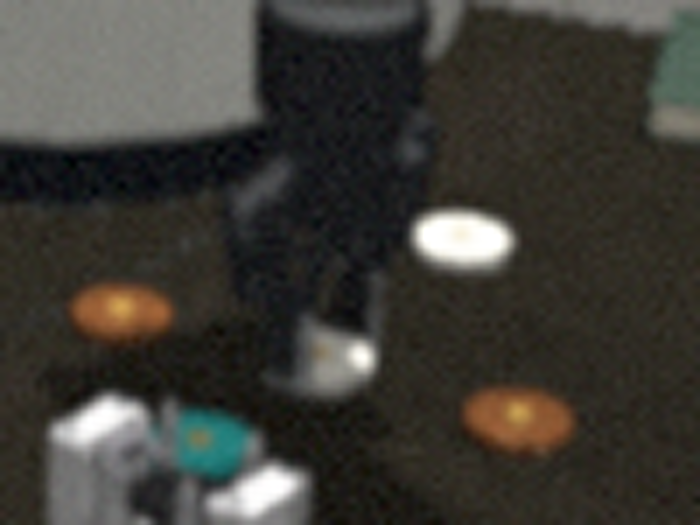

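Run:
```python
from h import *
S=np.load("pics/scene3.npz");T=np.load("pics/top3.npz")
crop(S,338,180,370,210,18,"pics/s3b.png"); crop(T,340,180,400,225,13,"pics/t3.png")
for p in [(0.5,-.157,0),(.5,-.157,.009)]: print(proj(S,p),proj(T,p))
# expected tip of near finger (mag +y side), x,z
m=np.array([.208,.978,0])
for z in (0,.005,.009): print(z,proj(S,np.array([.5,-.157,z])+.023*m))
```

```text
[355.63539982 203.24489154] [369.25290083 206.53389848]
[355.80277677 200.69850035] [369.80479977 206.16348072]
0 [351.34904588 205.78583147]
0.005 [351.43565119 204.35940596]
0.009 [351.50515236 203.21469278]
```

View pics/s3b.png

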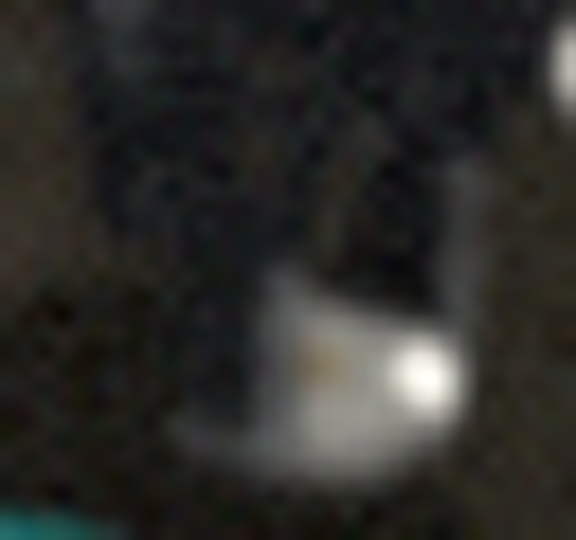

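View pics/t3.png

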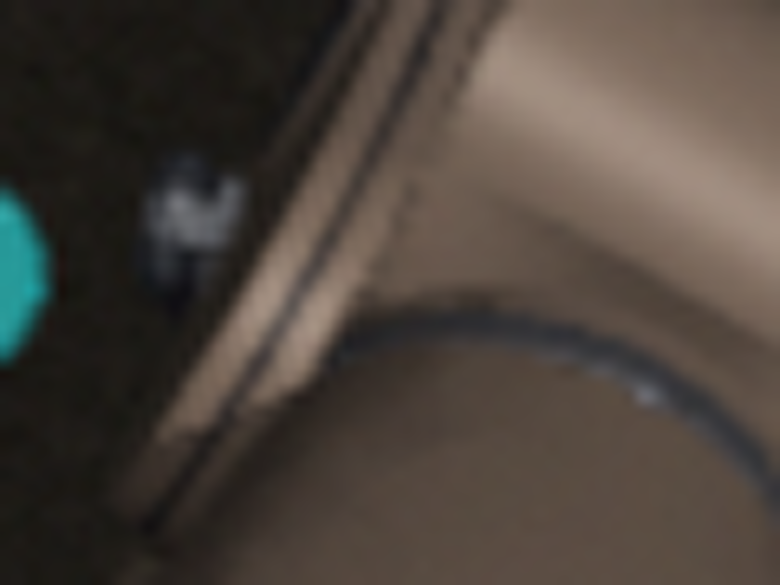

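The near finger's lower end (crop 220,430) sits about 8 mm above the worktop, so the tips caught at most the puck's upper edge. I reopen to about 56 mm, go down step by step feeling for contact, and grip again.

{"op": "servo_tool", "data": {
  "series": [0,0,0,0,0,0,0.35,0,0,0,0,0,0,0.35,0,0,0,0,0.002,0,0.35,0,0,0,0,0.001,0,0.35,0,0,0,0,0,0,0.35]
}}

```text
time: 3.82
position: [0.4997, -0.157, -0.0033]
ee_rot: [-0.074, 0.074, 0.703, -0.703]
ft_force: [0.9, 0.1, -0.6]
opening: 0.0573
```

{"op": "servo_tool", "data": {
  "series": [0,0,0,0,0.001,0,0.35,0,0,0,0,0.001,0,0.35,0,0,0,0,0,0,0.35]
}}

```text
time: 4.07
position: [0.5002, -0.1572, -0.0045]
ee_rot: [-0.074, 0.074, 0.703, -0.703]
ft_force: [-0.9, 1.1, 2.0]
opening: 0.0579
```

{"op": "servo_tool", "data": {
  "series": [0,0,0,0,0,0,0.1,0,0,0,0,0,0,0.0,0,0,0,0,0,0,-0.2,0,0,0,0,0,0,-0.2]
}}

```text
time: 4.4
position: [0.502, -0.158, -0.0019]
ee_rot: [0.073, -0.075, -0.703, 0.704]
ft_force: [-2.9, 0.6, 12.2]
opening: 0.0439
```

Run:
```python
from h import *
S,T=snap("4")
crop(S,338,180,370,210,18,"pics/s4.png")
delta([0.4999,-0.1573,0.00])
```

```text
pos [ 0.502 -0.158 -0.002] open 0.0437 t 4.5 F [-3.3  2.8 13.8] yaw z -102.0 tilt y [ 0.003 -0.001 -1.   ]
tool delta [ 0.0022 -0.002  -0.0003]
```

View pics/s4.png

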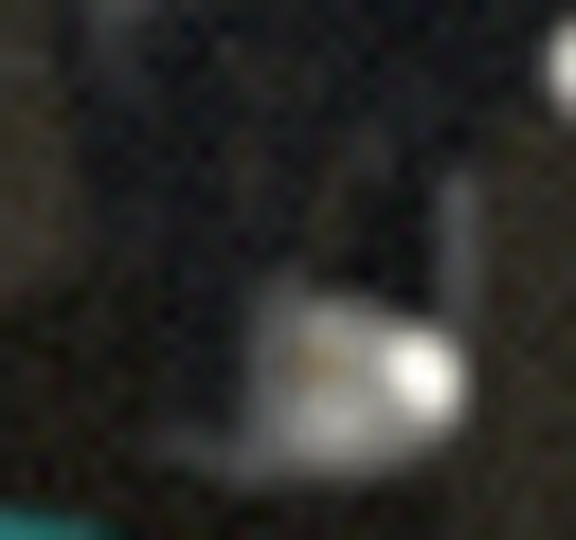

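The light strip at (200,445) is the grey pad end, as seen in the earlier crop of the open gripper. A lift test will decide.

{"op": "servo_tool", "data": {
  "series": [0,0,0,0,-0.01,0,-0.5,0,0,0,0,-0.02,0,-0.5,0,0,0,0,-0.03,0,-0.5,0,0,0,0,-0.03,0,-0.5,0,0,0,0,-0.03,0,-0.5,0,0,0,0,0,0,-0.5],
  "force": 80
}}

```text
time: 5.0
position: [0.5038, -0.1591, 0.122]
ee_rot: [0.07, -0.078, -0.702, 0.705]
ft_force: [1.6, -0.8, -0.1]
opening: 0.0424
```

Run:
```python
from h import *
S,T=snap("5")
crop(S,310,130,400,210,8,"pics/s5.png")
delta([0.4999,-0.1573,0.00])
```

```text
pos [ 0.5007 -0.1575  0.1165] open 0.0423 t 5.1 F [ 0.1  0.2 -2.1] yaw z -102.0 tilt y [ 0.003 -0.001 -1.   ]
tool delta [ 1.200e-03  1.165e-01 -1.000e-04]
```

View pics/s5.png

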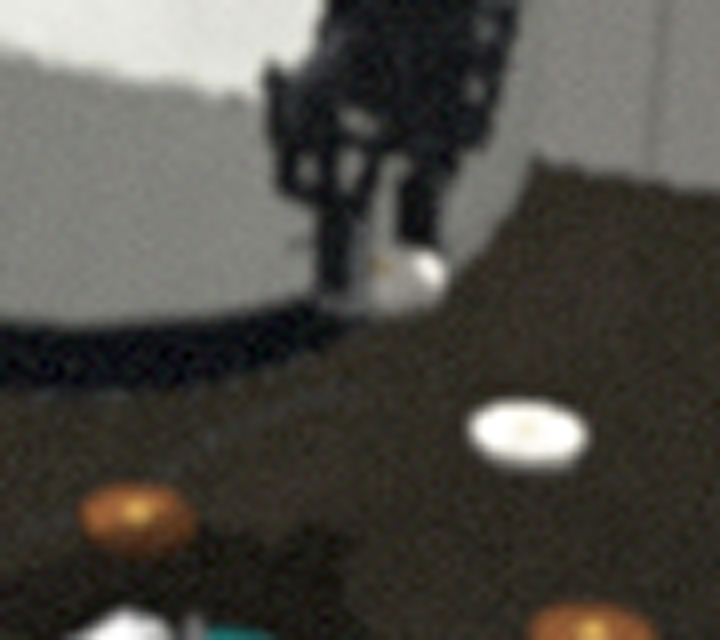

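The puck is lifted and held level (crop 400,285), with the crystal visible at (383,263). Carry it above the magazine.

{"op": "servo_tool", "data": {
  "series": [0,0,0,0.009,0.001,-0.024,-0.5,0,0,0,0.01,0.002,-0.028,-0.5,0,0,0,0.01,0.002,-0.029,-0.5,0,0,0,0.01,0.002,-0.029,-0.5,0,0,0,0.01,0.002,-0.029,-0.5,0,0,0,0.01,0.002,-0.028,-0.5,0,0,0,0.01,0.001,-0.028,-0.5,0,0,0,0,0,0,-0.5,0,0,0,0,0,0,-0.5,0,0,0,0,0,0,-0.5]
}}

```text
time: 5.93
position: [0.4721, 0.0478, 0.1018]
ee_rot: [0.075, -0.073, -0.703, 0.703]
ft_force: [0.9, 0.0, -0.7]
opening: 0.0422
```

Run:
```python
from h import *
S,T=snap("6")
crop(S,290,150,380,250,6,"pics/s6.png");crop(T,265,180,345,245,9,"pics/t6.png")
delta([0.4735,0.0475,0.105])
```

```text
pos [0.4728 0.0471 0.1026] open 0.0421 t 6.03 F [ 0.3  0.3 -1.9] yaw z -102.1 tilt y [-0.001 -0.    -1.   ]
tool delta [-0.0006 -0.0024 -0.0005]
```

View pics/s6.png

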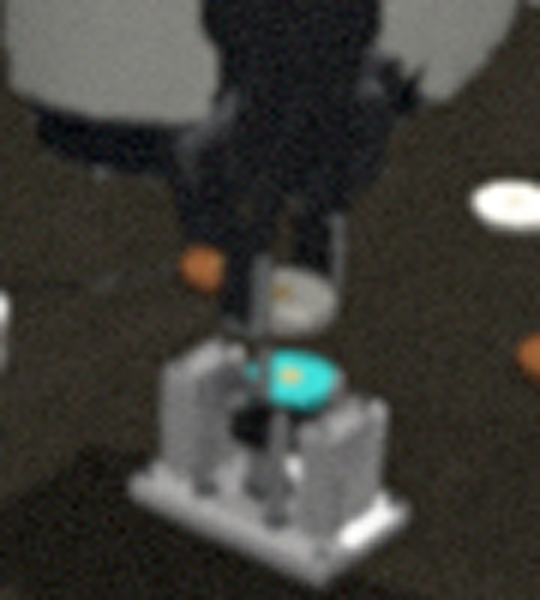

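View pics/t6.png

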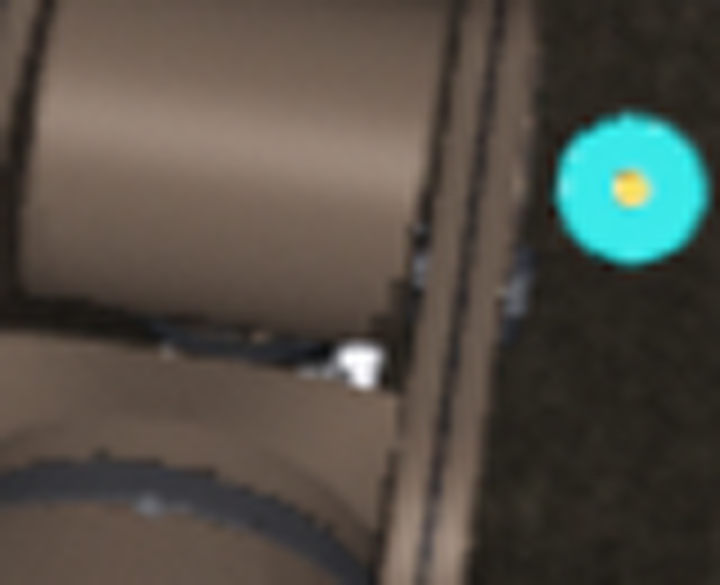

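Run:
```python
from h import *
from rig import manip
S=np.load("pics/scene6.npz")
c=np.array([.4742,.0477,0]);th=np.radians(-12)
X=np.array([np.cos(th),np.sin(th),0]);Y=np.array([-np.sin(th),np.cos(th),0])
k=lambda p:((np.array(p)-[290,150]+.5)*6-.5).round(0)
for sx in(1,-1):
  for sy in(1,-1):
    b=c+.0202*(sx*X+sy*Y)
    print(sx,sy,[k(proj(S,b+[0,0,z])) for z in(.012,.071)])
for p in [(.4728,.0471,.1026+.011),(.4735,.0475,.113)]: print("crystal exp",proj(S,p),k(proj(S,p)))
for s in(1,-1):
  for y in (-.019,.019): print("housing top", s,y,k(proj(S,c+s*.047*X+y*Y+[0,0,.064])),k(proj(S,c+s*.029*X+y*Y+[0,0,.064])))
h=cv2.cvtColor(S["pixels"],cv2.COLOR_RGB2HSV)
m=(h[...,0]>12)&(h[...,0]<32)&(h[...,1]>60)&(h[...,2]>90)
m[:190]=0;m[207:]=0;m[:,:330]=0;m[:,346:]=0
ys,xs=np.nonzero(m);print(list(zip(xs,ys)),xs.mean(),ys.mean())
crop(S,325,180,357,250,10,"pics/s6b.png")
```

```text
1 1 [array([207., 495.]), array([211., 380.])]
1 -1 [array([263., 461.]), array([267., 348.])]
-1 1 [array([278., 528.]), array([284., 411.])]
-1 -1 [array([333., 492.]), array([340., 377.])]
crystal exp [336.65230575 198.28172729] [282. 292.]
crystal exp [336.33304806 198.48759664] [280. 293.]
housing top 1 -0.019 [219. 344.] [250. 356.]
housing top 1 0.019 [165. 374.] [197. 387.]
housing top -1 -0.019 [387. 412.] [353. 398.]
housing top -1 0.019 [335. 445.] [301. 431.]
[(np.int64(335), np.int64(198)), (np.int64(336), np.int64(198)), (np.int64(337), np.int64(198)), (np.int64(336), np.int64(199)), (np.int64(337), np.int64(199))] 336.2 198.4
```

View pics/s6b.png

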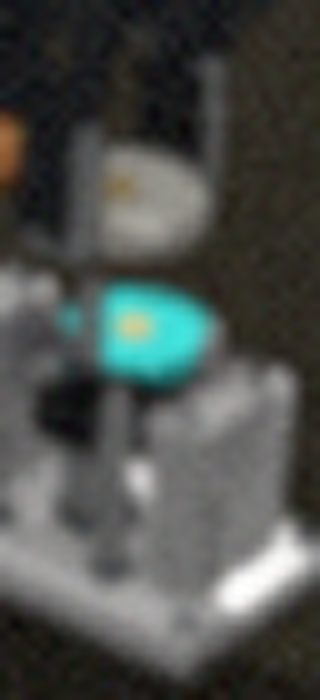

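The crystal is seen at (336.2,198.4) and predicted at (336.7,198.3), so the grip is centred to about 1 mm. The projected rods and housings match the picture too. Descend in checked steps.

{"op": "servo_tool", "data": {
  "series": [0,0,0,-0.0015,0.01,0,-0.5,0,0,0,0,0.012,0,-0.5,0,0,0,0,0.008,0,-0.5,0,0,0,0,0.003,0,-0.5,0,0,0,0,0,0,-0.5],
  "force": 90
}}

```text
time: 6.45
position: [0.4736, 0.0472, 0.0689]
ee_rot: [-0.075, 0.073, 0.703, -0.703]
ft_force: [-0.3, -0.3, -0.7]
opening: 0.0422
```

{"op": "servo_tool", "data": {
  "series": [0,0,0,0,0.003,0,-0.5,0,0,0,0,0.003,0,-0.5,0,0,0,0,0,0,-0.5]
}}

```text
time: 6.7
position: [0.4745, 0.0476, 0.0641]
ee_rot: [-0.074, 0.074, 0.703, -0.703]
ft_force: [-0.1, 0.8, -1.7]
opening: 0.0419
```

{"op": "servo_tool", "data": {
  "series": [0,0,0,0,0.003,0,-0.5,0,0,0,0,0.003,0,-0.5,0,0,0,0,0,0,-0.5]
}}

```text
time: 6.95
position: [0.4742, 0.0477, 0.0578]
ee_rot: [-0.074, 0.074, 0.703, -0.703]
ft_force: [0.4, 0.4, -1.4]
opening: 0.0421
```

{"op": "servo_tool", "data": {
  "series": [0,0,0,0,0.003,0,-0.5,0,0,0,0,0.003,0,-0.5,0,0,0,0,0,0,-0.5],
  "force": 100
}}

```text
time: 7.2
position: [0.4746, 0.0477, 0.0521]
ee_rot: [-0.074, 0.074, 0.703, -0.703]
ft_force: [-0.8, -0.1, -0.5]
opening: 0.0415
```

{"op": "servo_tool", "data": {
  "series": [0,0,0,0,0.003,0,-0.5,0,0,0,0,0.002,0,-0.5,0,0,0,0,0,0,-0.5]
}}

```text
time: 7.45
position: [0.477, 0.0473, 0.0497]
ee_rot: [0.072, -0.075, -0.703, 0.703]
ft_force: [-0.9, -0.4, 9.4]
opening: 0.0417
```

{"op": "servo_tool", "data": {
  "series": [0,0,0,0,0.003,0,-0.5,0,0,0,0,0.002,0,-0.5,0,0,0,0,0,0,-0.5]
}}

```text
time: 7.7
position: [0.4771, 0.0473, 0.0451]
ee_rot: [0.072, -0.075, -0.703, 0.703]
ft_force: [0.3, 0.2, 3.0]
opening: 0.0416
```

{"op": "servo_tool", "data": {
  "series": [0,0,0,0,0.002,0,-0.5,0,0,0,0,0.002,0,-0.5,0,0,0,0,0,0,-0.5]
}}

```text
time: 7.95
position: [0.477, 0.0474, 0.0398]
ee_rot: [-0.072, 0.076, 0.703, -0.703]
ft_force: [2.4, -0.0, 3.4]
opening: 0.0417
```

{"op": "servo_tool", "data": {
  "series": [0,0,0,0,0.002,0,-0.5,0,0,0,0,0.001,0,-0.5,0,0,0,0,0,0,-0.5]
}}

```text
time: 8.2
position: [0.4762, 0.0474, 0.0362]
ee_rot: [0.072, -0.075, -0.703, 0.703]
ft_force: [4.5, -0.3, 4.8]
opening: 0.0414
```

Run:
```python
from h import *
S,T=snap("7")
crop(S,305,190,365,250,10,"pics/s7.png")
delta([0.4742,0.0475,0.038])
```

```text
pos [0.4759 0.0474 0.0361] open 0.0418 t 8.3 F [ 3.5 -0.4  5.5] yaw z -102.0 tilt y [ 0.003 -0.    -1.   ]
tool delta [ 0.0017 -0.0019  0.0002]
```

View pics/s7.png

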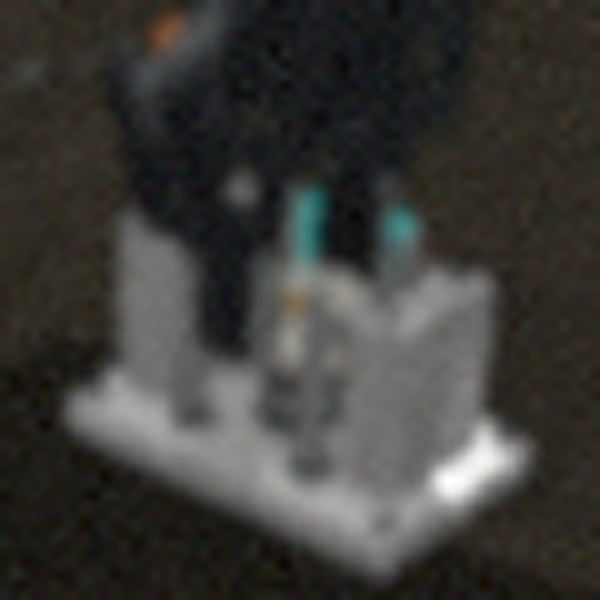

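Run:
```python
from h import *
S=np.load("pics/scene7.npz")
for x in(.4742,.476):
  for z in (.045,.049,.053,.058): print(x,z,proj(S,(x,.0475,z)).round(1))
```

```text
0.4742 0.045 [335.1 221.2]
0.4742 0.049 [335.2 219.9]
0.4742 0.053 [335.2 218.6]
0.4742 0.058 [335.3 216.9]
0.476 0.045 [334.5 221. ]
0.476 0.049 [334.6 219.7]
0.476 0.053 [334.6 218.4]
0.476 0.058 [334.7 216.8]
```

The crystal's row gives a puck top at about 48 mm, and Fz of about 5.5 N equals the follower spring alone, so it looks snapped in. Press 2 mm more, then open.

{"op": "servo_tool", "data": {
  "series": [0,0,0,0,0.001,0,-0.5,0,0,0,0,0.001,0,-0.5,0,0,0,0,0,0,-0.5]
}}

```text
time: 8.55
position: [0.4759, 0.0474, 0.034]
ee_rot: [0.073, -0.075, -0.703, 0.703]
ft_force: [3.3, -0.1, 5.6]
opening: 0.0415
```

{"op": "servo_tool", "data": {
  "series": [0,0,0,0,0,0,0.3,0,0,0,0,0,0,0.45,0,0,0,0,0,0,0.45]
}}

```text
time: 8.8
position: [0.4723, 0.0478, 0.0318]
ee_rot: [0.076, -0.072, -0.703, 0.703]
ft_force: [-1.1, 0.9, -1.2]
opening: 0.0618
```

{"op": "servo_tool", "data": {
  "series": [0,0,0,0,-0.01,0,0.45,0,0,0,0,-0.03,0,0.45,0,0,0,0,-0.035,0,0.45,0,0,0,0,0,0,0.45]
}}

```text
time: 9.13
position: [0.4784, 0.0473, 0.1149]
ee_rot: [0.07, -0.078, -0.703, 0.703]
ft_force: [2.1, -0.6, 1.1]
opening: 0.062
```

Run:
```python
from h import *
S,T=snap("8")
crop(S,305,190,365,250,10,"pics/s8.png")
delta([0.4897,-0.309,0.06])
```

```text
pos [0.4754 0.0475 0.1101] open 0.0619 t 9.23 F [ 0.4  0.2 -0.6] yaw z -102.0 tilt y [ 0.003 -0.    -1.   ]
tool delta [-0.0878  0.0503  0.3458]
```

View pics/s8.png

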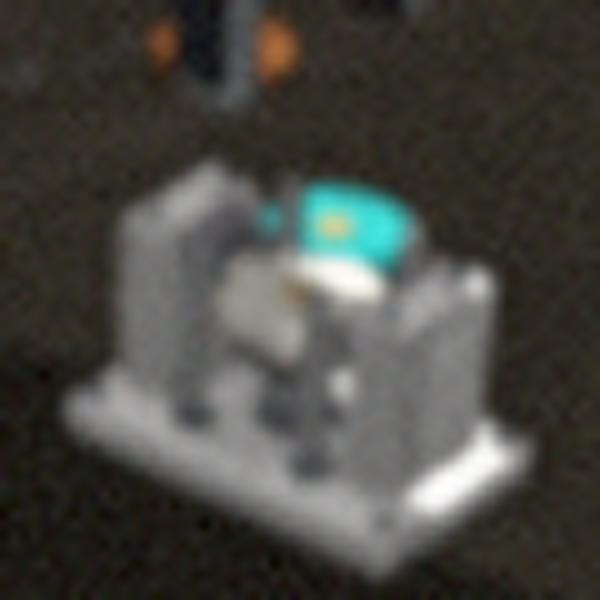

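The puck sits level inside, below the lips' level as far as the scene view shows (crop 270,300). Moving to the far pale puck frees the top view for a check.

{"op": "servo_tool", "data": {
  "series": [0,0,0,-0.006,0,0.022,0.45,0,0,0,-0.009,0,0.036,0.45,0,0,0,-0.009,0,0.036,0.45,0,0,0,-0.009,0.003,0.036,0.45,0,0,0,-0.009,0.006,0.036,0.45,0,0,0,-0.009,0.006,0.036,0.45,0,0,0,-0.009,0.006,0.036,0.45,0,0,0,-0.009,0.006,0.036,0.45,0,0,0,-0.009,0.006,0.036,0.45,0,0,0,-0.008,0.006,0.03,0.45,0,0,0,-0.002,0.006,0.006,0.45,0,0,0,0,0.005,0,0.45,0,0,0,0,0,0,0.45],
  "force": 60
}}

```text
time: 10.32
position: [0.4869, -0.3072, 0.0553]
ee_rot: [-0.076, 0.072, 0.705, -0.702]
ft_force: [-0.4, 0.7, 0.4]
opening: 0.0616
```

Run:
```python
from h import *
S,T=snap("9")
crop(S,305,190,365,250,10,"pics/s9.png")
crop(T,270,188,325,240,11,"pics/t9.png")
crop(S,345,140,405,200,10,"pics/s9b.png")
delta([0.4897,-0.309,0.0])
h=cv2.cvtColor(T["pixels"],cv2.COLOR_RGB2HSV)
m=((h[...,0]>12)&(h[...,0]<32)&(h[...,1]>60)&(h[...,2]>90)).astype(np.uint8); m=m[195:230,280:312]
ys,xs=np.nonzero(m); print("crystal top",xs.mean()+280,ys.mean()+195)
for z in(.045,.05,.058): print(z,proj(T,(.4733,.0475,z)),proj(S,(.4742,.0477,z)))
```

```text
pos [ 0.4879 -0.3069  0.057 ] open 0.0621 t 10.42 F [-0.2  1.   0.5] yaw z -101.9 tilt y [-0.003  0.003 -1.   ]
tool delta [-0.0023  0.057   0.0018]
crystal top 295.5 211.5
0.045 [295.51860192 212.06369455] [335.10576342 221.23591211]
0.05 [295.46631379 211.87506871] [335.17385941 219.60371081]
0.058 [295.38153667 211.56924105] [335.28338869 216.97838996]
```

View pics/s9.png

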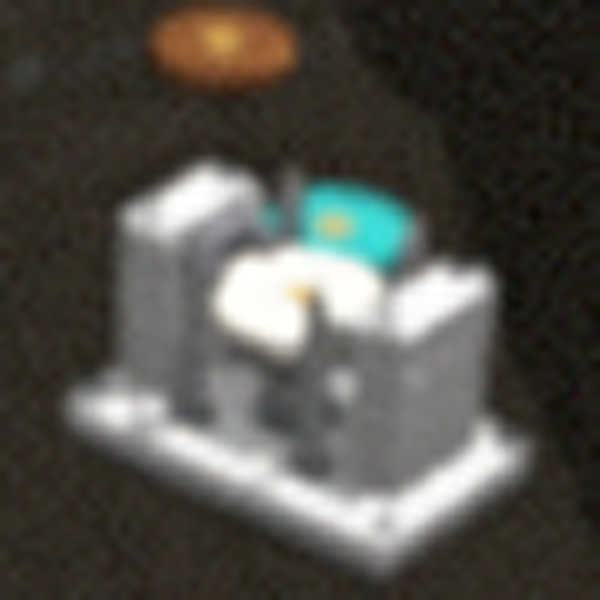

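View pics/t9.png

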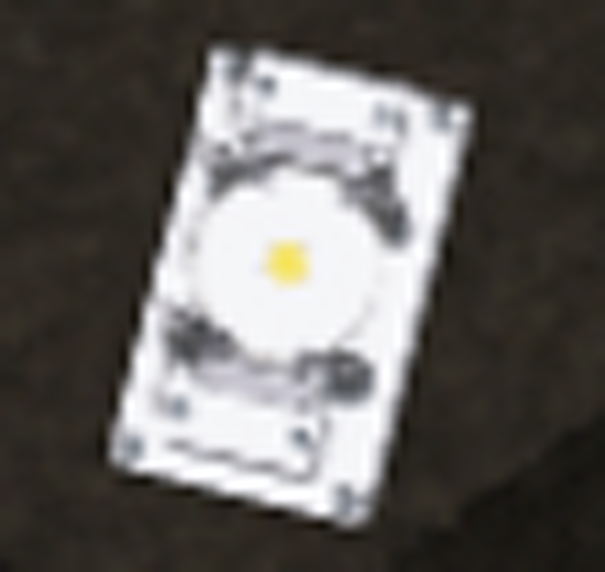

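View pics/s9b.png

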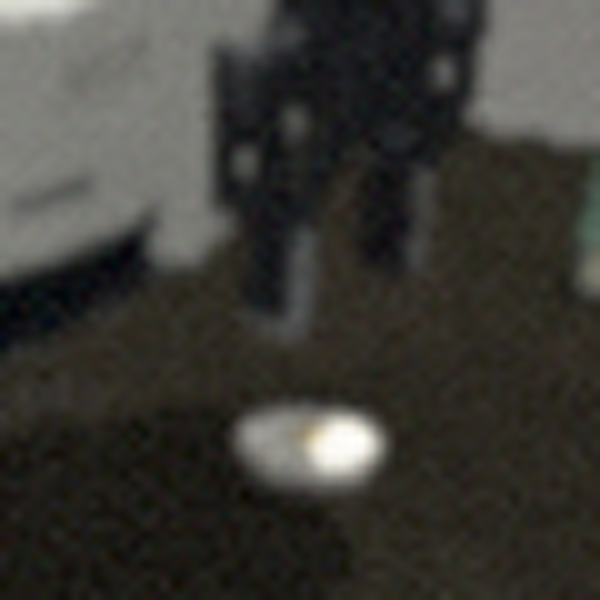

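Puck one is in: level, centred, crystal at scene (334.8,218.8), which gives a height of about 51 mm against about 60+ if it were resting on the lips. In top, both lips show out over its edge. Target two is the far pale puck with an amber crystal (crop 310,440). Lower and grip it.

{"op": "servo_tool", "data": {
  "series": [0,0,0,-0.002,0.02,0.002,0.45,0,0,0,0,0.02,0,0.45,0,0,0,0,0.01,0,0.45,0,0,0,0,0.006,0,0.35,0,0,0,0,0.002,0,0.35,0,0,0,0,0,0,0.35,0,0,0,0,0,0,0.35]
}}

```text
time: 11.0
position: [0.4909, -0.3117, 0.0013]
ee_rot: [0.073, -0.074, -0.703, 0.704]
ft_force: [-0.0, -1.1, -0.3]
opening: 0.0573
```

Run:
```python
from h import *
S,T=snap("10")
crop(S,355,160,395,200,15,"pics/s10.png")
delta([0.4897,-0.309,-.002])
```

```text
pos [ 0.491  -0.312   0.0015] open 0.0575 t 11.1 F [-0.  -0.4  0.2] yaw z -102.0 tilt y [ 0.002 -0.001 -1.   ]
tool delta [ 0.0019  0.0035 -0.0027]
```

View pics/s10.png

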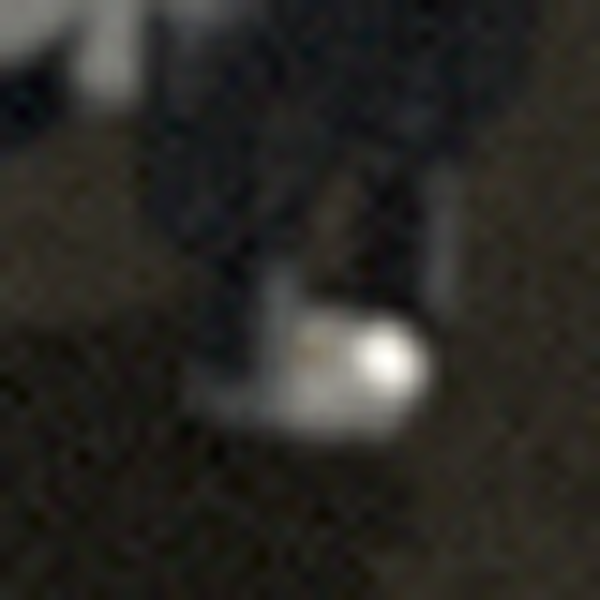

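{"op": "servo_tool", "data": {
  "series": [0,0,0,0.001,0,-0.002,0.35,0,0,0,0,0.003,0,0.35,0,0,0,0,0,0,0.35,0,0,0,0,0,0,0.1,0,0,0,0,0,0,0,0,0,0,0,0,0,-0.5,0,0,0,0,0,0,-0.5],
  "force": 60
}}

```text
time: 11.68
position: [0.4902, -0.3098, -0.0017]
ee_rot: [0.074, -0.074, -0.703, 0.703]
ft_force: [-1.6, 1.0, 4.9]
opening: 0.0434
```

{"op": "servo_tool", "data": {
  "series": [0,0,0,0,-0.01,0,-0.5,0,0,0,0,-0.02,0,-0.5,0,0,0,0,-0.03,0,-0.5,0,0,0,0,-0.03,0,-0.5,0,0,0,0,-0.02,0,-0.5,0,0,0,0,0,0,-0.5],
  "force": 90
}}

```text
time: 12.18
position: [0.4923, -0.3115, 0.1129]
ee_rot: [0.071, -0.077, -0.701, 0.705]
ft_force: [1.5, -0.7, -0.8]
opening: 0.0418
```

Run:
```python
from h import *
S,T=snap("11")
crop(S,340,120,400,190,8,"pics/s11.png")
delta([0.4745,0.0476,0.103])
```

```text
pos [ 0.4898 -0.3094  0.1077] open 0.042 t 12.28 F [-0.5  0.2 -1.1] yaw z -102.0 tilt y [ 0.001 -0.001 -1.   ]
tool delta [ 0.0892  0.0044 -0.346 ]
```

View pics/s11.png

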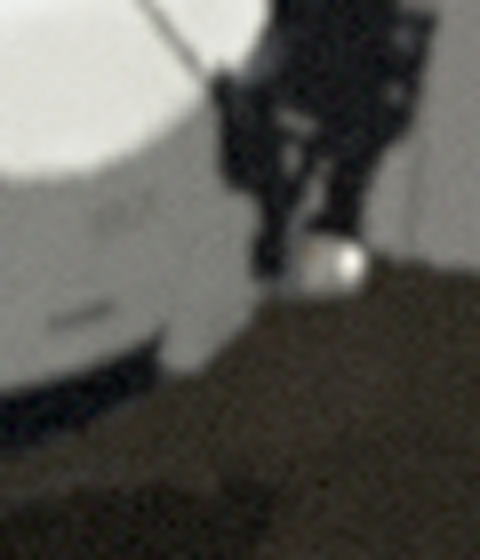

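The second puck is held level (crop 330,265). Carry it to above the magazine.

{"op": "servo_tool", "data": {
  "series": [0,0,0,0.006,0,-0.022,-0.5,0,0,0,0.009,0,-0.036,-0.5,0,0,0,0.009,0,-0.036,-0.5,0,0,0,0.009,0,-0.036,-0.5,0,0,0,0.009,0,-0.036,-0.5,0,0,0,0.009,0,-0.036,-0.5,0,0,0,0.009,0,-0.036,-0.5,0,0,0,0.009,0.001,-0.036,-0.5,0,0,0,0.009,0.001,-0.034,-0.5,0,0,0,0.008,0.001,-0.028,-0.5,0,0,0,0.003,0.001,-0.01,-0.5,0,0,0,0,0,0,-0.5,0,0,0,0,0,0,-0.5,0,0,0,0,0,0,-0.5]
}}

```text
time: 13.45
position: [0.4742, 0.0467, 0.1025]
ee_rot: [0.075, -0.074, -0.703, 0.703]
ft_force: [0.2, 0.3, -1.1]
opening: 0.0419
```

Run:
```python
from h import *
from rig import manip
S,T=snap("12")
crop(S,320,180,360,250,8,"pics/s12.png")
delta([0.4745,0.0476,0.0685])
p=manip.get_state()["position"]
h=cv2.cvtColor(S["pixels"],cv2.COLOR_RGB2HSV)
m=(h[...,0]>12)&(h[...,0]<32)&(h[...,1]>60)&(h[...,2]>90)
m[:190]=0;m[207:]=0;m[:,:330]=0;m[:,346:]=0
ys,xs=np.nonzero(m);print("seen",xs.mean(),ys.mean(),"exp",proj(S,p+[0,0,.011]))
```

```text
pos [0.4747 0.0463 0.103 ] open 0.0417 t 13.55 F [ 0.2  0.2 -1.6] yaw z -102.1 tilt y [-0.001 -0.    -1.   ]
tool delta [ 0.0004  0.0345 -0.0012]
seen 335.5 197.5 exp [336.13897063 197.85868277]
```

View pics/s12.png

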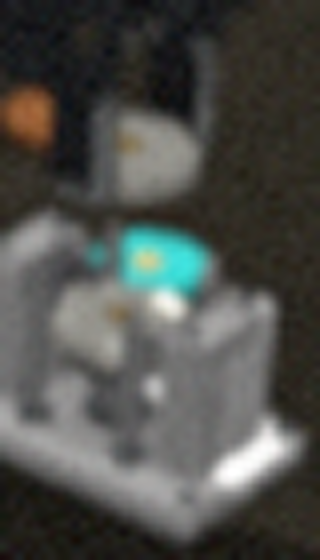

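The held puck is level, with its crystal at (335.5,197.5) against (336.1,197.9) expected. Descend in steps as before.

{"op": "servo_tool", "data": {
  "series": [0,0,0,0.0005,0.01,-0.001,-0.5,0,0,0,0,0.012,0,-0.5,0,0,0,0,0.009,0,-0.5,0,0,0,0,0.003,0,-0.5,0,0,0,0,0,0,-0.5],
  "force": 100
}}

```text
time: 13.97
position: [0.4733, 0.0484, 0.0678]
ee_rot: [-0.075, 0.073, 0.703, -0.703]
ft_force: [-1.2, 0.3, -0.9]
opening: 0.0416
```

{"op": "servo_tool", "data": {
  "series": [0,0,0,0,0.003,0,-0.5,0,0,0,0,0.003,0,-0.5,0,0,0,0,0,0,-0.5]
}}

```text
time: 14.22
position: [0.4743, 0.0487, 0.0631]
ee_rot: [0.074, -0.074, -0.703, 0.703]
ft_force: [-0.1, -0.5, -0.7]
opening: 0.0416
```

{"op": "servo_tool", "data": {
  "series": [0,0,0,0,0.003,0,-0.5,0,0,0,0,0.003,0,-0.5,0,0,0,0,0,0,-0.5]
}}

```text
time: 14.47
position: [0.4739, 0.0487, 0.0568]
ee_rot: [0.074, -0.073, -0.703, 0.703]
ft_force: [0.3, -0.6, -1.5]
opening: 0.0419
```

{"op": "servo_tool", "data": {
  "series": [0,0,0,0,0.003,0,-0.5,0,0,0,0,0.002,0,-0.5,0,0,0,0,0,0,-0.5],
  "force": 110
}}

```text
time: 14.72
position: [0.4748, 0.0486, 0.053]
ee_rot: [0.074, -0.074, -0.703, 0.703]
ft_force: [-1.7, 0.0, 5.1]
opening: 0.0408
```

{"op": "servo_tool", "data": {
  "series": [0,0,0,0,0.003,0,-0.5,0,0,0,0,0.002,0,-0.5,0,0,0,0,0,0,-0.5]
}}

```text
time: 14.97
position: [0.4758, 0.0481, 0.05]
ee_rot: [0.073, -0.074, -0.703, 0.704]
ft_force: [-5.9, -2.4, 13.4]
opening: 0.0409
```

{"op": "servo_tool", "data": {
  "series": [0,0,0,0,0.002,0,-0.5,0,0,0,0,0.002,0,-0.5,0,0,0,0,0,0,-0.5]
}}

```text
time: 15.22
position: [0.4762, 0.0479, 0.0477]
ee_rot: [0.073, -0.074, -0.703, 0.704]
ft_force: [-10.2, -3.5, 23.8]
opening: 0.0415
```

Force has risen to 24 N, with -10 N along x. Look before pressing more.

Run:
```python
from h import *
S,T=snap("13")
crop(S,305,190,365,250,10,"pics/s13.png")
delta([0.4745,0.0476,0.0685])
```

```text
pos [0.4762 0.0479 0.0476] open 0.0416 t 15.32 F [-10.   -2.5  24.7] yaw z -101.9 tilt y [ 0.001 -0.002 -1.   ]
tool delta [ 0.0016 -0.0209  0.0007]
```

View pics/s13.png

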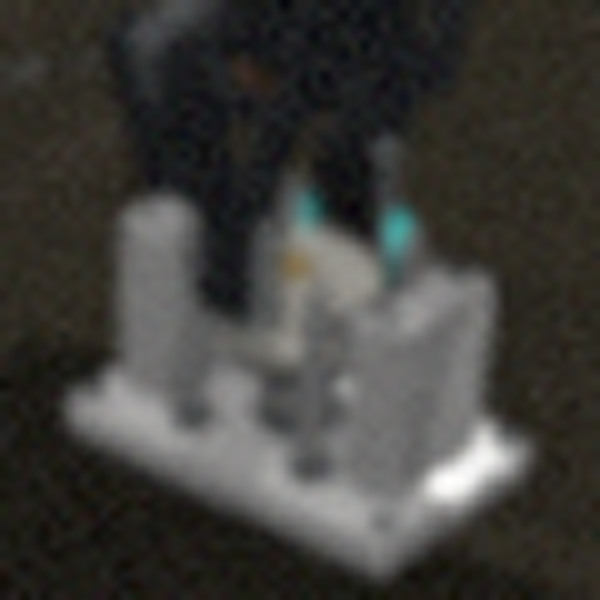

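The second puck is at the lips, level, with the first still below it (crop 250,340). The -x side load suggests the puck leans on the +x rods, so I ease the tool 1.5 mm toward -x.

{"op": "servo_tool", "data": {
  "series": [0,0,0,0.0015,0,0,-0.5,0,0,0,0,0,0,-0.5]
}}

```text
time: 15.48
position: [0.4761, 0.0479, 0.0478]
ee_rot: [0.071, -0.076, -0.703, 0.704]
ft_force: [-7.1, -2.6, 19.9]
opening: 0.0414
```

{"op": "servo_tool", "data": {
  "series": [0,0,0,0.0015,0,-0.0005,-0.5,0,0,0,0,0,0,-0.5]
}}

```text
time: 15.65
position: [0.4759, 0.048, 0.048]
ee_rot: [0.07, -0.077, -0.702, 0.704]
ft_force: [-2.4, -3.7, 17.2]
opening: 0.0411
```

{"op": "servo_tool", "data": {
  "series": [0,0,0,0,0.001,0,-0.5,0,0,0,0,0.001,0,-0.5,0,0,0,0,0,0,-0.5]
}}

```text
time: 15.9
position: [0.4756, 0.0483, 0.0459]
ee_rot: [0.071, -0.076, -0.702, 0.704]
ft_force: [1.3, -3.1, 3.8]
opening: 0.0413
```

{"op": "servo_tool", "data": {
  "series": [0,0,0,0,0.002,0.0005,-0.5,0,0,0,0,0.001,0,-0.5,0,0,0,0,0,0,-0.5]
}}

```text
time: 16.15
position: [0.475, 0.0484, 0.0408]
ee_rot: [0.071, -0.077, -0.703, 0.704]
ft_force: [2.9, -1.4, 4.3]
opening: 0.0413
```

{"op": "servo_tool", "data": {
  "series": [0,0,0,0,0.002,0,-0.5,0,0,0,0,0.001,0,-0.5,0,0,0,0,0,0,-0.5]
}}

```text
time: 16.4
position: [0.475, 0.0484, 0.0376]
ee_rot: [0.071, -0.077, -0.703, 0.704]
ft_force: [2.9, -2.0, 6.0]
opening: 0.0413
```

{"op": "servo_tool", "data": {
  "series": [0,0,0,0,0.002,0,-0.5,0,0,0,0,0.002,0,-0.5,0,0,0,0,0,0,-0.5]
}}

```text
time: 16.65
position: [0.475, 0.0484, 0.0336]
ee_rot: [0.071, -0.077, -0.703, 0.704]
ft_force: [2.2, -1.6, 7.3]
opening: 0.0413
```

Run:
```python
from h import *
S,T=snap("14")
crop(S,305,190,365,250,10,"pics/s14.png")
delta([0.4745,0.0476,0.035])
```

```text
pos [0.475  0.0484 0.0338] open 0.041 t 16.75 F [ 1.  -1.   6.9] yaw z -102.0 tilt y [ 0.008 -0.002 -1.   ]
tool delta [ 0.0003 -0.0012  0.0009]
```

View pics/s14.png

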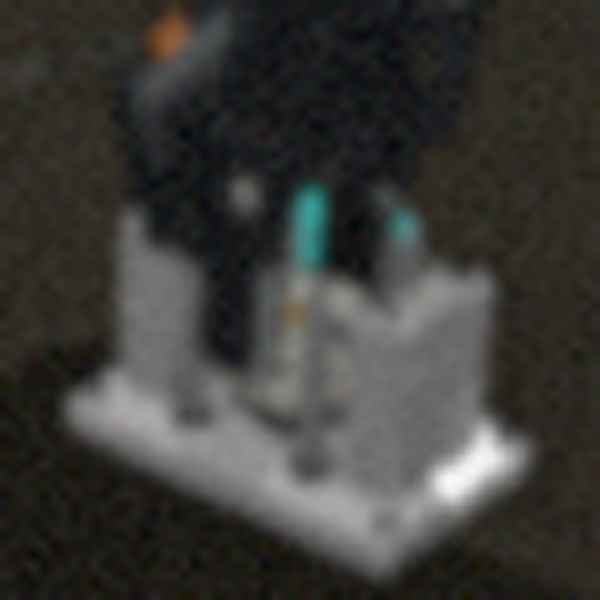

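The crystal is at crop (291,312), which puts the puck top at about 46 mm. Fz of about 7 N is the follower alone. Release and back off.

{"op": "servo_tool", "data": {
  "series": [0,0,0,0,0,0,0.3,0,0,0,0,0,0,0.45,0,0,0,0,0,0,0.45,0,0,0,0,-0.01,0,0.45,0,0,0,0,-0.03,0,0.45,0,0,0,0,-0.035,0,0.45,0,0,0,0,-0.02,0,0.45]
}}

```text
time: 17.33
position: [0.4723, 0.0493, 0.1297]
ee_rot: [0.073, -0.075, -0.703, 0.703]
ft_force: [1.6, -1.0, 0.4]
opening: 0.0617
```

{"op": "servo_tool", "data": {
  "series": [0,0,0,-0.005,-0.01,0.03,0.45,0,0,0,-0.005,-0.01,0.035,0.45,0,0,0,-0.005,-0.01,0.035,0.45,0,0,0,-0.005,0,0.035,0.45,0,0,0,-0.005,0,0.035,0.45,0,0,0,-0.005,0,0.035,0.45,0,0,0,-0.005,0,0.03,0.45,0,0,0,0,0,0,0.45,0,0,0,0,0,0,0.45]
}}

```text
time: 18.08
position: [0.4564, -0.189, 0.1566]
ee_rot: [-0.075, 0.075, 0.703, -0.703]
ft_force: [0.3, -0.3, 0.1]
opening: 0.0622
```

Run:
```python
from h import *
S,T=snap("15")
crop(S,305,190,365,250,10,"pics/s15.png")
crop(T,270,188,325,240,11,"pics/t15.png")
delta([0.4745,0.0476,0.035])
cv2.imwrite("pics/full15.png",S["pixels"][:,:,::-1])
for n,u,v in(("S0","scene",0),):
  for a in("scene9","scene15"):
    f=np.load(f"pics/{a}.npz"); h=cv2.cvtColor(f["pixels"],cv2.COLOR_RGB2HSV)
    m=(h[...,0]>10)&(h[...,0]<32)&(h[...,1]>60)&(h[...,2]>90); q=m[214:226,328:342]; ys,xs=np.nonzero(q); print(a,xs.mean()+328,ys.mean()+214,len(xs))
```

```text
pos [ 0.4564 -0.1872  0.1562] open 0.0619 t 18.18 F [-0.5  1.2 -0.1] yaw z -102.0 tilt y [-0.001  0.001 -1.   ]
tool delta [ 0.031   0.1214 -0.2333]
scene9 334.5 219.0 2
scene15 334.5 219.0 2
```

View pics/s15.png

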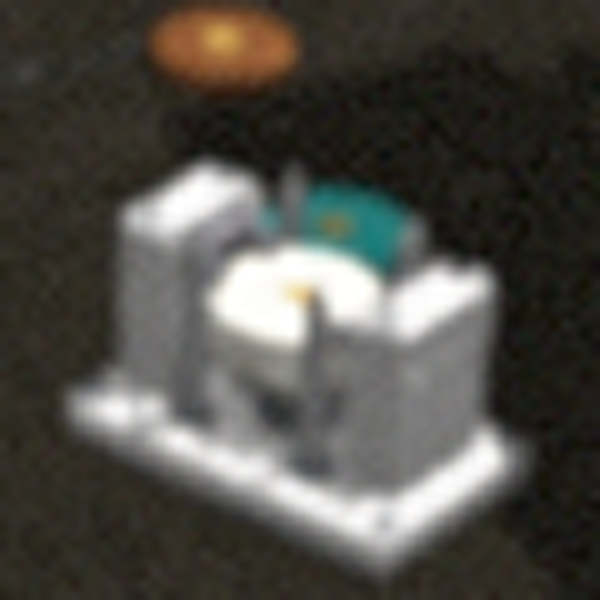

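View pics/t15.png

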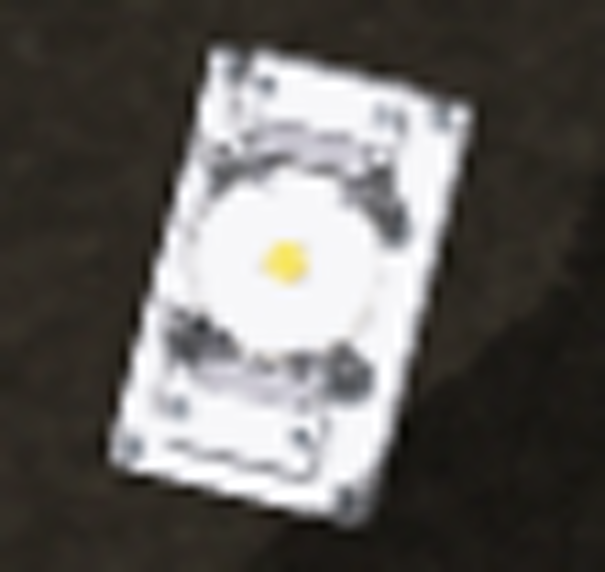

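View pics/full15.png

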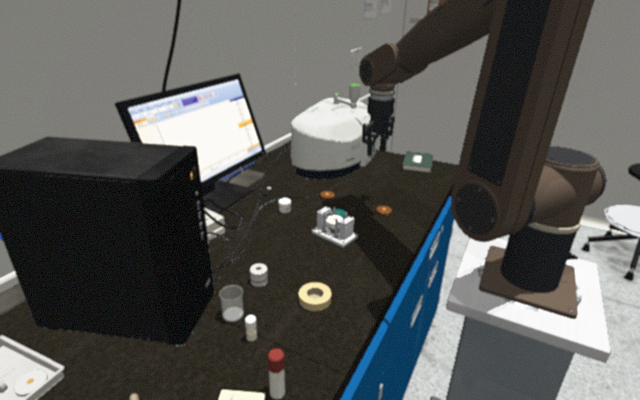

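The crystal is at the same place, (334.5,219.0), for one puck and for the stack, so the top puck is held at the lip height. In the top view both lips are out over its rim, and the bystanders and look-alikes have not moved. Hand in.

```bash
python3 -c "
from rig import manip
print(manip.close_job())"
```

```text
the job is handed in; nothing more can be done
None
```

I loaded both pale pucks into the magazine, the near one first and then the far one, crystal side up. Each was held by its rim, pressed past the lips and let go. The job took about 18 s of the 58 s allowed.

**Final checks:**
- **Stack height:** the top crystal is at scene pixel (334.5, 219.0), the same place as after the first puck alone. That puts the top puck at about 51 ± 2 mm. The undersides of the lips are 50 mm up, and a puck only resting on them would show at about 64 mm. I take it as held under the lips, though the camera resolution leaves about 2 mm of doubt.
- **Lips:** in the top view both lips are out over the puck's rim and the puck looks level.
- **Surroundings:** the tape, die, pot and the brown and turquoise look-alikes stand where they were, and the gripper was clear of everything.

**What went less smoothly:**
- **First grip:** I closed the gripper too high on the first puck, so I reopened it, lowered the tool and gripped again.
- **Second press:** the force reached about 25 N with 10 N sideways, above the 10 to 20 N expected. I moved the tool 3 mm towards the robot, the force eased to 17 N, and the puck then snapped in.

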